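Pack the graded candle set into its box

ROBOT

A 7-joint arm with a two-finger parallel gripper is mounted at the origin on a cart in front of the work surface, level with it; the furniture and walls round the work are solid. World frame = base frame: x ahead of the robot, y to its left, z up, the work surface at z = 0. Lengths are in m, angles in rad, forces in N, time in s.
With the tool pointing down it reaches from about 0.375 to 0.925 m from the base axis. Payload 3.1 kg.
Tool frame: the origin (TCP) lies between the finger pads; the fingertips stand 19 mm ahead of it and the grasp point (between the pads) is the TCP; z points along the fingers, y is the direction in which the jaws open and shut (so a half turn about z gives the same grasp; the last joint's range is limited). The gripper opens to 85 mm and grips with 20 to 120 N. Pads are 22 mm wide; open, the fingers measure 114 mm over their backs; the gripper's body (76 mm by 85 mm) begins 54 mm behind the grasp point. The pads swing forward as they close: fully open they stand 13 mm farther back than shut.
Start: joints at [-1.429, 0.383, 0.044, 1.598, -0.018, 1.161, -0.05], TCP at [0.154, 0.631, 0.25] pointing down, gripper open.
Joint ranges: [-2.61, 2.61], [-0.41, 2.15], [-1.48, 1.57], [0, 2.5], [-1.57, 4.71], [0.05, 1.97], [-2.85, 2.85]. Speed limits (rad/s): [2.79, 2.79, 3.14, 3.14, 3.14, 3.14, 3.14].

INTERFACE

Orientations are given as a unit quaternion [x, y, z, w].
In Python, from bench import move_ptp, movel, move_j, move_gripper, pause, inverse_kinematics, read_camera, camera_params, MotionError, sign_off, look_for, tip_of, read_time_s, read_qpos, read_joint_vel, read_effort, read_eef_pos, read_tcp_rot, read_ft_force, read_ft_torque, read_finger_gap gives the robot as it stands. Calls block until the motion is done:
- move_ptp(position, orientation): joint-space move of the TCP to a pose.
- movel(position, orientation=None, speed=0.15): straight line of the TCP; orientation=None keeps the orientation; speed is the mean speed in m/s.
- move_j(angles): joint-space move.
- move_gripper(opening, effort=None): finger opening in m; effort is the grip in N (None keeps the last); returns when the fingers have stopped.
- pause(seconds).
- inverse_kinematics(position, orientation): joint angles nearest the present ones, or None.
- read_camera(name): name is "scene" or "side" or "wrist"; returns the picture (400x640x3 uint8, red, green, blue); there is no depth.
- camera_params(name): a dict with "K" (3x3 intrinsics, pixels), "dist_coeffs" ([k1, k2, p1, p2, k3] as OpenCV has them; the pictures are not rectified), "camera_from_world" (4x4, takes a point from world to camera coordinates). Camera axes: x right, y down, z forward; pixel columns grow to the right and rows downward; lengths in m; the calibration is good to about 2 mm. A picture is of the moment at which its call begins: read the wrist's pose just before it. camera_params takes no time and is no camera call; for the wrist camera it gives the pose at the moment of the call.
A pose or a line that the arm cannot do raises MotionError and nothing moves.
- sign_off(): hands the job in, once; it reports no verdict.
Trained networks look in the newest picture that a camera, given by its name, has taken for a name from the list of things; names that differ only in an ending like _2 or _b are one class to them, and where a whole thing is asked for, a point or a joint stands for the part that bears it (a point fixed in the world has none). Each returns a list of dicts, best first, with "confidence" (0 to 1); they miss things now and then, are a little off and sometimes report something else, mostly with a low value. They report only what shows in the picture. A call takes as long as a camera call.
- look_for(camera, name): "at" ([column, row] in pixels, amid what is visible of it).
- tip_of(camera, name): "at" ([column, row] in pixels: a listed point, or the origin of a listed thing).
Readings, each from a call of its own:
- read_time_s(): time.
- read_qpos(): joint angles.
- read_joint_vel(): joint speeds.
- read_effort(): joint torques, N m.
- read_eef_pos(): TCP position.
- read_tcp_rot(): TCP orientation.
- read_ft_force(): force on the tool from outside, world axes, zero at the start.
- read_ft_torque(): the same for the moment, N m.
- read_finger_gap(): finger opening in m.
Only numpy, scipy, OpenCV 4.12 (cv2) and the standard library are available. Lean on these libraries where they do the work, as an engineer would, in place of code of your own. Each camera call takes 0.05 s, during which the arm holds its last target.

TASK

Pack the set of four sound pillar candles into the open wooden gift box: stand each one upright in the wooden collar bored for its thickness, all the way down on the floor of the box. The two miscast candles, the short-poured one and the one with the sunken top and no wick, look much like the others but are not for sale: leave them where they stand. Wax bruises, so do not drop or knock over any candle.

Things in the scene. Friction and masses are not known exactly. Their poses are not given: they have to be found in the camera images.
- slim_mid (a point): The slim candle of the set: a sound, cream wax pillar 28 mm thick and 94 mm tall with a white wick stub 10 mm long in its top, loose, 52 g nominal, standing upright on the table. The point is its centre, 47 mm above its foot; z is its upright axis. Foot bevelled by 4 mm.
- medium_mid (a point): The medium candle of the set: a sound, cream wax pillar 39 mm thick and 88 mm tall with a white wick stub 10 mm long in its top, loose, 95 g nominal, standing upright on the table. The point is its centre, 44 mm above its foot; z is its upright axis. Foot bevelled by 4 mm.
- broad_mid (a point): The broad candle of the set: a sound, cream wax pillar 50 mm thick and 82 mm tall with a white wick stub 10 mm long in its top, loose, 145 g nominal, standing upright on the table. The point is its centre, 41 mm above its foot; z is its upright axis. Foot bevelled by 4 mm.
- stout_mid (a point): The stout candle of the set: a sound, cream wax pillar 61 mm thick and 76 mm tall with a white wick stub 10 mm long in its top, loose, 200 g nominal, standing upright on the table. The point is its centre, 38 mm above its foot; z is its upright axis. Foot bevelled by 4 mm.
- slim_well (a point): Collar for the slim candle: pale wooden square 84 x 84 x 22 mm with a round through hole 38 mm wide. Point: centre of the hole's upper edge; z up, x and y along its sides. The candle stands on the box floor 22 mm below, its centre then 25 mm above the point. The collars lie 2 x 2, holes 85 mm apart, order varying, in the fixed wooden box (182 mm square, wall 6 mm, rim 4 mm above collars).
- medium_well (a point): Collar for the medium candle: pale wooden square 84 x 84 x 22 mm with a round through hole 49 mm wide. Point: centre of the hole's upper edge; z up, x and y along its sides. The candle stands on the box floor 22 mm below, its centre then 22 mm above the point. The collars lie 2 x 2, holes 85 mm apart, order varying, in the fixed wooden box (182 mm square, wall 6 mm, rim 4 mm above collars).
- broad_well (a point): Collar for the broad candle: pale wooden square 84 x 84 x 22 mm with a round through hole 60 mm wide. Point: centre of the hole's upper edge; z up, x and y along its sides. The candle stands on the box floor 22 mm below, its centre then 19 mm above the point. The collars lie 2 x 2, holes 85 mm apart, order varying, in the fixed wooden box (182 mm square, wall 6 mm, rim 4 mm above collars).
- stout_well (a point): Collar for the stout candle: pale wooden square 84 x 84 x 22 mm with a round through hole 71 mm wide. Point: centre of the hole's upper edge; z up, x and y along its sides. The candle stands on the box floor 22 mm below, its centre then 16 mm above the point. The collars lie 2 x 2, holes 85 mm apart, order varying, in the fixed wooden box (182 mm square, wall 6 mm, rim 4 mm above collars).
- short_mid (a point): Miscast candle, to be left: a short-poured pillar as thick as the broad candle (50 mm) but only 40 mm tall, with a wick. Loose. The point is its centre, 20 mm above the table.
- sunk_mid (a point): Miscast candle, to be left: a pillar of the medium candle's size (39 mm thick, 88 mm tall) but with a hollow 20 mm deep and about 25 mm wide sunk into its top and no wick. Loose. The point is its centre, 44 mm above the table.

How it is judged:
At the end, for the whole second after the job is handed in: Each of the four set candles stands upright (within 0.1 rad) and at rest in the collar bored for it, its axis within 10 mm of the hole's and its foot within 5 mm of the box's floor; both miscast candles stand upright within 20 mm of where they were; all released (horizontal distance between slim_mid and slim_well below 0.01 m and z of slim_mid in the frame of slim_well between 0.02 and 0.03 m and angle between each of slim_mid, medium_mid, broad_mid, stout_mid, short_mid, sunk_mid's own z axis and vertical below 0.1 rad and linear speed of each of slim_candle, medium_candle, broad_candle, stout_candle below 0.01 m/s and horizontal distance between medium_mid and medium_well below 0.01 m and z of medium_mid in the frame of medium_well between 0.017 and 0.027 m and horizontal distance between broad_mid and broad_well below 0.01 m and z of broad_mid in the frame of broad_well between 0.014 and 0.024 m and horizontal distance between stout_mid and stout_well below 0.01 m and z of stout_mid in the frame of stout_well between 0.011 and 0.021 m and distance of each of short_mid, sunk_mid from where it was at the start of the episode below 0.02 m); the robot touches nothing.
It fails at once if a candle is knocked over (angle between any of slim_mid, medium_mid, broad_mid, stout_mid, short_mid, sunk_mid's own z axis and vertical above 0.7 rad).
It fails at once if a miscast candle is taken from its place (distance of any of short_mid, sunk_mid from where it was at the start of the episode above 0.03 m).
It fails at once if a candle is dropped (falls free by more than about 5 cm) ((contact force between the fingers and slim_candle below 0.05 N and linear speed of slim_candle above 1 m/s) or (contact force between the fingers and medium_candle below 0.05 N and linear speed of medium_candle above 1 m/s) or (contact force between the fingers and broad_candle below 0.05 N and linear speed of broad_candle above 1 m/s) or (contact force between the fingers and stout_candle below 0.05 N and linear speed of stout_candle above 1 m/s)).
It also fails if it takes over 93 s, if anything falls off the work surface, if the arm or the gripper's body presses on something with over 40 N, if the wrist force passes 120 N, or if a joint passes its speed limit or range.

## Working session

There is one attempt and no reset: what is moved stays moved. The work goes in short steps, each a Python script; the robot and the scene stay as the last script left them, time stands still between calls to the robot, and variables do not carry over. Pictures are saved under pics/ and viewed, and the job is handed in when it is done.

```bash
mkdir -p pics; ls; python3 - <<'E'
from bench import *
import cv2,numpy as np
for c in ["scene","side","wrist"]:
    im=read_camera(c); cv2.imwrite(f"pics/{c}0.png",im[:,:,::-1])
    p=camera_params(c); print(c,np.round(p["K"],1).tolist(),np.round(p["dist_coeffs"],3),np.round(p["camera_from_world"],3).tolist())
    for n in ["slim","medium","broad","stout","short","sunk"]:
        print(n,[(np.round(d["at"]).tolist(),round(d["confidence"],2)) for d in tip_of(c,n+"_mid")[:3]], "well", [(np.round(d["at"]).tolist(),round(d["confidence"],2)) for d in tip_of(c,n+"_well")[:3]] if n not in("short","sunk") else "")
print(read_time_s(),read_eef_pos(),read_tcp_rot())
E
```

```text
pics
scene [[418.6, 0.0, 312.3], [0.0, 418.6, 205.2], [0.0, 0.0, 1.0]] [-0.111  0.     0.     0.     0.   ] [[0.526, -0.85, 0.015, -0.266], [-0.628, -0.4, -0.667, 0.381], [0.573, 0.342, -0.744, 0.982], [0.0, 0.0, 0.0, 1.0]]
slim [([258.0, 158.0], 0.46)] well [([363.0, 258.0], 0.74), ([342.0, 228.0], 0.62)]
medium [([436.0, 283.0], 0.74)] well [([371.0, 228.0], 0.8), ([208.0, 172.0], 0.59)]
broad [([222.0, 190.0], 0.63)] well [([341.0, 254.0], 0.83)]
stout [([208.0, 175.0], 0.95), ([297.0, 187.0], 0.22), ([343.0, 229.0], 0.21)] well [([342.0, 230.0], 0.75)]
short [([296.0, 187.0], 0.64), ([219.0, 192.0], 0.22)] well 
sunk [([261.0, 211.0], 0.65), ([219.0, 192.0], 0.61)] well 
side [[404.7, 0.0, 308.4], [0.0, 404.7, 196.0], [0.0, 0.0, 1.0]] [-0.08  0.    0.    0.    0.  ] [[-1.0, -0.006, 0.0, 0.516], [-0.003, 0.491, -0.871, 0.061], [0.005, -0.871, -0.491, 1.2], [0.0, 0.0, 0.0, 1.0]]
slim [([255.0, 267.0], 0.57)] well [([320.0, 176.0], 0.68)]
medium [([315.0, 144.0], 0.6), ([303.0, 196.0], 0.21)] well [([300.0, 182.0], 0.86)]
broad [([339.0, 270.0], 0.57)] well [([328.0, 192.0], 0.53), ([277.0, 231.0], 0.31)]
stout [([321.0, 300.0], 0.87)] well [([302.0, 195.0], 0.75)]
short [([275.0, 230.0], 0.82)] well 
sunk [([341.0, 231.0], 0.77), ([257.0, 266.0], 0.22)] well 
wrist [[357.9, 0.0, 319.1], [0.0, 357.9, 190.0], [0.0, 0.0, 1.0]] [-0.021  0.     0.     0.     0.   ] [[0.238, 0.971, 0.0, -0.649], [0.937, -0.229, 0.262, -0.034], [0.255, -0.062, -0.965, 0.378], [0.0, 0.0, 0.0, 1.0]]
slim [] well []
medium [] well []
broad [] well []
stout [] well []
short [] well 
sunk [] well 
1.65 [0.15436369 0.63142823 0.25027386] [ 1.19583990e-01  9.92824088e-01  6.46120529e-06 -8.76967099e-06]
```

View pics/scene0.png

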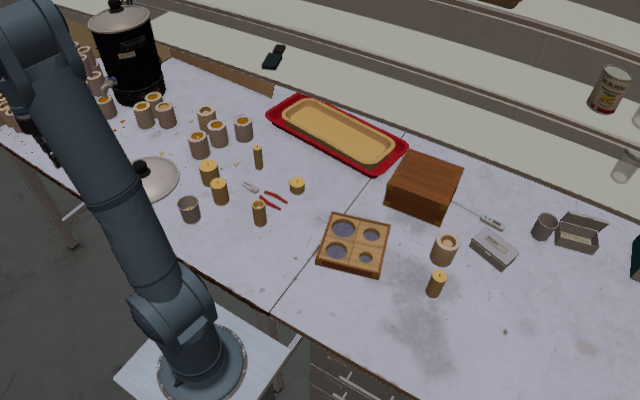

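View pics/side0.png

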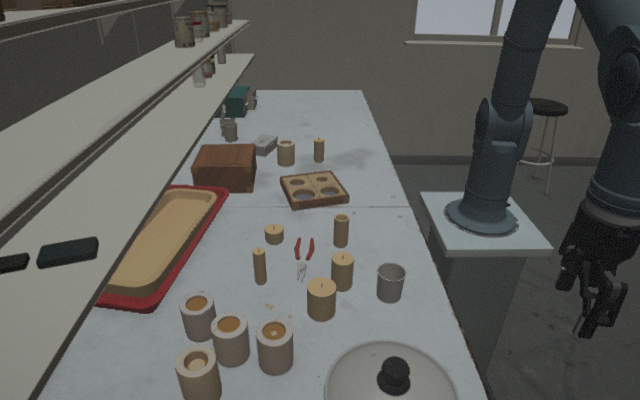

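View pics/wrist0.png

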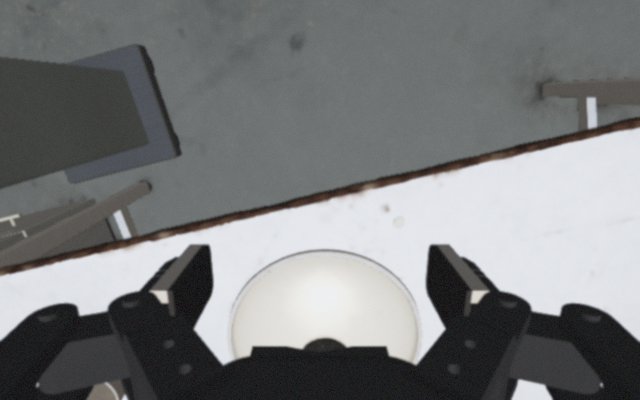

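The scene shows slim (258,158), stout (208,173), broad (220,190), sunk (260,212), short (297,186), medium (436,283) and the box at (353,244). I'll triangulate these and zoom in on the box.

```bash
cat > h.py <<'E'
from bench import *
import cv2,numpy as np
def ray(p,px):
    K=np.array(p["K"]);d=np.array(p["dist_coeffs"]);T=np.array(p["camera_from_world"])
    u=cv2.undistortPoints(np.array([[px]],float),K,d)[0,0]
    R=T[:3,:3];o=-R.T@T[:3,3];v=R.T@np.array([u[0],u[1],1]);return o,v/np.linalg.norm(v)
def onz(p,px,z):
    o,v=ray(p,px);return o+v*(z-o[2])/v[2]
def tri(a,b):
    A=[];B=[]
    M=np.zeros((3,3));r=np.zeros(3)
    for p,px in (a,b):
        o,v=ray(p,px);P=np.eye(3)-np.outer(v,v);M+=P;r+=P@o
    return np.linalg.solve(M,r)
def proj(p,X):
    T=np.array(p["camera_from_world"])
    return cv2.projectPoints(np.array(X,float).reshape(-1,3),cv2.Rodrigues(T[:3,:3])[0],T[:3,3],np.array(p["K"]),np.array(p["dist_coeffs"]))[0][:,0]
def save(name,im,crop=None,s=1):
    if crop: x0,y0,x1,y1=crop; im=im[y0:y1,x0:x1]
    cv2.imwrite(name,cv2.resize(im,None,fx=s,fy=s,interpolation=cv2.INTER_CUBIC)[:,:,::-1])
E
python3 - <<'E'
from h import *
s=camera_params("scene");d=camera_params("side")
C={"slim":((258,158),(258,267),.047),"medium":((436,284),(319,150),.044),"broad":((221,190),(341,271),.041),"stout":((208,174),(321,300),.038),"short":((296,187),(275,230),.02),"sunk":((260,212),(341,231),.044)}
for n,(a,b,z) in C.items():print(n,np.round(tri((s,a),(d,b)),3),np.round(onz(s,a,z),3),np.round(onz(d,b,z),3))
for n,a,b in [("stout",(342,229),(302,195)),("medium",(371,228),(300,182)),("broad",(339,254),(329,192)),("slim",(364,258),(321,177))]:
    print(n,np.round(tri((s,a),(d,b)),3),np.round(onz(s,a,.028),3),np.round(onz(d,b,.028),3))
a=cv2.imread("pics/scene0.png");cv2.imwrite("pics/bs.png",cv2.resize(a[200:290,300:410],None,fx=5,fy=5,interpolation=2))
a=cv2.imread("pics/side0.png");cv2.imwrite("pics/bd.png",cv2.resize(a[165:215,270:360],None,fx=7,fy=7,interpolation=2))
E
```

```text
slim [0.629 0.292 0.045] [0.625 0.29  0.047] [0.63  0.293 0.047]
medium [ 0.48  -0.397  0.045] [ 0.482 -0.398  0.044] [ 0.479 -0.398  0.044]
broad [0.442 0.301 0.044] [0.446 0.302 0.041] [0.44  0.299 0.041]
stout [0.486 0.389 0.036] [0.482 0.388 0.038] [0.488 0.389 0.038]
short [0.602 0.118 0.027] [0.601 0.122 0.02 ] [0.607 0.103 0.02 ]
sunk [0.433 0.142 0.046] [0.437 0.142 0.044] [0.43  0.142 0.044]
stout [ 0.534 -0.089  0.02 ] [ 0.523 -0.091  0.028] [ 0.537 -0.078  0.028]
medium [ 0.553 -0.163  0.037] [ 0.573 -0.162  0.028] [ 0.545 -0.166  0.028]
broad [ 0.45  -0.123  0.014] [ 0.441 -0.127  0.028] [ 0.452 -0.098  0.028]
slim [ 0.471 -0.194  0.029] [ 0.466 -0.193  0.028] [ 0.475 -0.203  0.028]
```

View pics/bs.png

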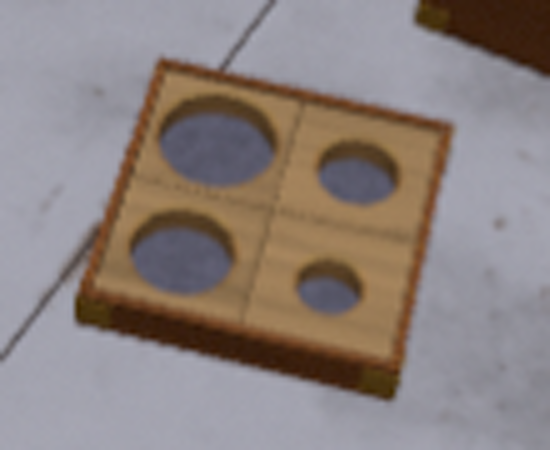

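View pics/bd.png

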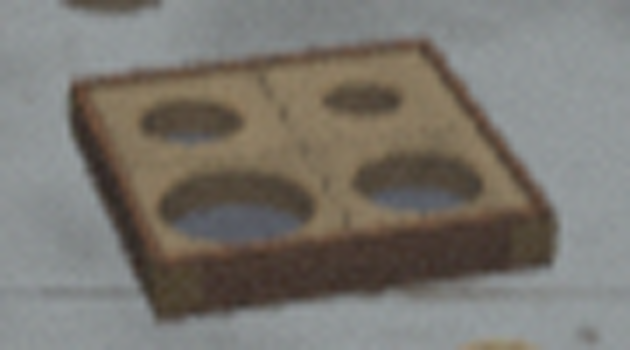

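```bash
cat >> h.py <<'E'
def quat(th):
    t=np.radians(th)/2; return [float(np.cos(t)),float(np.sin(t)),0.,0.]
def best_yaw(xyz,cands):
    q0=np.array(read_qpos());r=[]
    for th in cands:
        q=inverse_kinematics(list(xyz),quat(th))
        if q is not None: r.append((np.abs(np.array(q)-q0).max(),th))
    return sorted(r)
E
python3 - <<'E'
from h import *
s=camera_params("scene");d=camera_params("side")
print("cup",onz(s,(190,212),.03),onz(d,(390,285),.03));print("mould",onz(s,(444,248),.04),onz(d,(286,153),.04)); print("pliers",onz(s,(270,200),0))
for c in [(165,115),(217,133),(199,145)]: print("mould",onz(s,c,.03))
for n,xy in dict(box=(.51,-.145),stout=(.486,.389),broad=(.443,.301),slim=(.628,.291),med=(.48,-.398)).items():
    print(n,[(round(float(a),2),t) for a,t in best_yaw((*xy,.24),range(-180,180,15))][:14])
print(read_time_s())
E
```

```text
cup [0.33098337 0.33063961 0.03      ] [0.33267396 0.3340588  0.03      ]
mould [ 0.60944935 -0.37440419  0.04      ] [ 0.60232371 -0.37793548  0.04      ]
pliers [5.24051191e-01 1.71201035e-01 1.11022302e-16]
mould [0.64696973 0.75974461 0.03      ]
mould [0.66899984 0.51230335 0.03      ]
mould [0.5825934  0.52214345 0.03      ]
box [(1.16, 0), (1.26, 15), (1.27, 105), (1.27, -15), (1.27, 90), (1.27, 120), (1.28, 75), (1.28, 60), (1.28, 45), (1.29, 30), (1.36, -30), (1.36, 135), (1.56, 150), (1.61, -45)]
stout [(0.37, 105), (0.4, 120), (0.43, 135), (0.47, 150), (0.56, 90), (0.69, 165), (0.81, 75), (0.94, -180), (1.06, 60), (1.19, -165), (1.31, 45), (1.44, -150), (1.56, 30), (1.69, -135)]
broad [(0.39, 120), (0.4, 105), (0.42, 135), (0.48, 150), (0.53, 90), (0.74, 165), (0.79, 75), (0.99, -180), (1.05, 60), (1.25, -165), (1.31, 45), (1.51, -150), (1.56, 30), (1.76, -135)]
slim [(0.53, 90), (0.56, 105), (0.58, 75), (0.59, 120), (0.62, 135), (0.73, 60), (0.74, 150), (0.99, 165), (1.0, 45), (1.24, -180), (1.25, 30), (1.49, -165), (1.5, 15), (1.65, -15)]
med [(1.22, 45), (1.22, -15), (1.22, 15), (1.22, 0), (1.22, -45), (1.22, 30), (1.22, 60), (1.22, 75), (1.22, -30), (1.22, 90), (1.33, -60), (1.35, 105), (1.5, 120), (1.58, -75)]
1.65
```

```bash
python3 - <<'E'
from h import *
t=np.radians(75);m=np.array([.464,.345])-.055*np.array([np.cos(t),np.sin(t)])
move_ptp([m[0],m[1],.30],quat(75))
p=camera_params("wrist");im=read_camera("wrist");save("pics/w1.png",im)
for n,z in [("stout",.038),("broad",.041),("slim",.047)]:
    for r in tip_of("wrist",n+"_mid")[:3]: print(n,np.round(r["at"],1),round(r["confidence"],2),np.round(onz(p,r["at"],z),3))
print(proj(p,[[.486,.389,.038],[.443,.301,.041]]),read_time_s())
E
```

```text
slim [485.2 115.7] 0.78 [0.626 0.291 0.047]
[[330.82494251  56.13061366]
 [312.43117955 150.49626242]] 3.5083
```

View pics/w1.png

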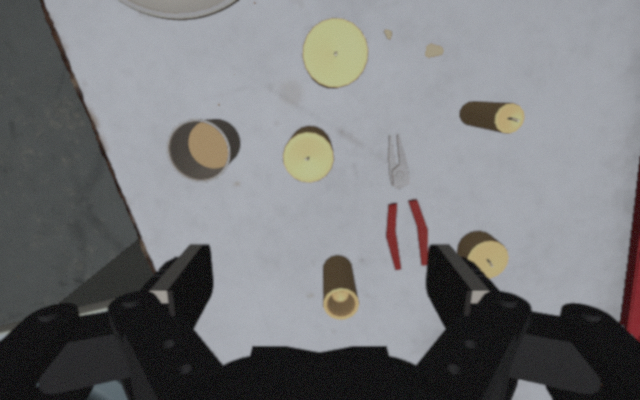

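Tops seen: stout (336,52), broad (308,157), slim (509,119), sunk (341,303), short (488,260). I'll fit them and the grasp for stout.

```bash
python3 - <<'E'
from h import *
p=camera_params("wrist")
for n,px,z in [("stout",(335.5,52.5),.076),("broad",(308,157),.082),("slim",(509,118.5),.094),("sunk",(341,304),.088)]: print(n,np.round(onz(p,px,z),4))
for n,X,z in [("stout",onz(p,(335.5,52.5),.076),.076)]:
    print(proj(p,[X+[.0305,0,0],X-[.0305,0,0],X+[0,.0305,0],X-[0,.0305,0]]))
E
```

```text
stout [0.4893 0.387  0.076 ]
broad [0.44   0.3013 0.082 ]
slim [0.6271 0.2906 0.094 ]
sunk [0.4325 0.1407 0.088 ]
[[368.04529491  43.43016342]
 [303.31423403  61.51957292]
 [327.11117578  17.56582227]
 [343.51892828  85.97866408]]
```

```bash
python3 - <<'E'
from h import *
xy=[.489,.388]
move_ptp([*xy,.18],quat(63))
movel([*xy,.052],speed=.15)
save("pics/w2.png",read_camera("wrist"))
move_gripper(.058,35)
print(read_finger_gap(),read_time_s(),read_ft_force())
movel([*xy,.075],speed=.1)
pause(.1);print(read_finger_gap(),read_ft_force());save("pics/w3.png",read_camera("wrist"))
movel([*xy,.22],speed=.2)
t=np.radians(15);m=np.array([.51,-.145])-.055*np.array([np.cos(t),np.sin(t)])
print([(round(float(a),2),t) for a,t in best_yaw((*m,.30),range(-180,180,15))][:14])
print(read_finger_gap(),read_time_s())
E
```

```text
0.060333230945146296 5.5917 [-1.09427263  0.72167938  5.34712386]
0.06047278095845604 [-0.466119    0.33285258 -2.29719547]
[(0.67, 45), (0.69, 30), (0.71, 15), (0.73, 0), (0.74, -15), (0.76, 60), (0.87, -30), (1.02, 75), (1.18, -45), (1.29, 90), (1.46, -60), (1.55, 105), (1.62, -75), (1.82, 120)]
0.06048953721930863 7.0
```

View pics/w3.png

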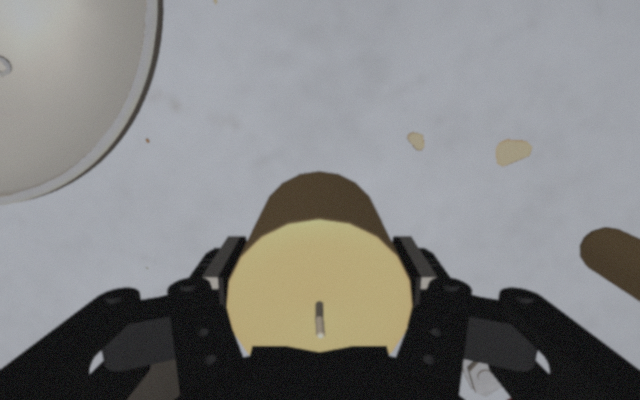

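Stout is held and centred (top at (320,295)). Next, view the box.

```bash
python3 - <<'E'
from h import *
th=20
t=np.radians(th);m=np.array([.51,-.145])-.085*np.array([np.cos(t),np.sin(t)])
move_ptp([*m,.32],quat(th))
p=camera_params("wrist");im=read_camera("wrist");save("pics/w4.png",im)
import pickle;pickle.dump(p,open("p4.pkl","wb"))
for n in ["stout","broad","medium","slim"]:
    for r in tip_of("wrist",n+"_well")[:2]: print(n,np.round(r["at"],1),round(r["confidence"],2),np.round(onz(p,r["at"],.026),3))
print(read_time_s(),read_finger_gap())
E
```

```text
slim [348.5 123.6] 0.76 [ 0.472 -0.194  0.026]
9.3167 0.06028015293509276
```

View pics/w4.png

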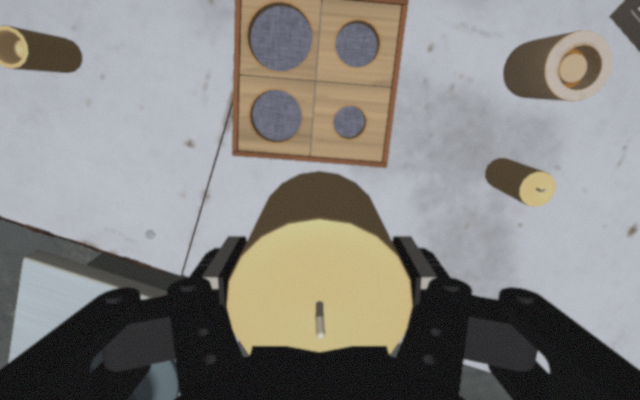

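```bash
python3 - <<'E'
from h import *
import pickle
from scipy.optimize import least_squares
p=pickle.load(open("p4.pkl","rb"));s=camera_params("scene");d=camera_params("side")
im=cv2.imread("pics/w4.png");cv2.imwrite("pics/w4c.png",cv2.resize(im[0:170,225:415],None,fx=3.5,fy=3.5,interpolation=2))
W=np.array([(281,37),(357,44),(277,116),(349,122)],float)
S=np.array([(343.6,228),(371.6,234.4),(336.6,250.2),(365.8,257)])
D=np.array([(303.9,194.3),(297.3,182.3),(330,190.7),(321.7,179.1)])
off=np.array([(1,1),(1,-1),(-1,1),(-1,-1)])*.0425
def H(v):
    c,s_=np.cos(v[2]),np.sin(v[2]);R=np.array([[c,-s_],[s_,c]])
    return np.c_[off@R.T+v[:2],np.full(4,v[3])]
for sets in ([(p,W)],[(s,S),(d,D)],[(p,W),(s,S),(d,D)]):
    f=lambda v:np.concatenate([(proj(c,H(v))-P).ravel() for c,P in sets])
    r=least_squares(f,[.51,-.145,-.3,.026])
    print(np.round(r.x,4),np.abs(r.fun).max(),np.round(H(r.x),4).tolist())
for z in (.022,.026,.03):
    f=lambda v:(proj(p,H([*v,z]))-W).ravel()
    r=least_squares(f,[.51,-.145,-.3]);print(z,np.round(r.x,4),np.abs(r.fun).max())
print(onz(p,(537,188.5),.088))
E
```

```text
[ 0.5043 -0.1428  0.2693  0.0204] 0.44333530857579717 [[0.5339, -0.0905, 0.0204], [0.5566, -0.1724, 0.0204], [0.452, -0.1131, 0.0204], [0.4746, -0.1951, 0.0204]]
[ 0.5023 -0.1434  0.2761  0.0242] 0.49386699817597446 [[0.5316, -0.0909, 0.0242], [0.5548, -0.1727, 0.0242], [0.4498, -0.1141, 0.0242], [0.473, -0.1959, 0.0242]]
[ 0.5039 -0.1429  0.2704  0.0232] 1.0545308168113934 [[0.5335, -0.0906, 0.0232], [0.5562, -0.1725, 0.0232], [0.4516, -0.1133, 0.0232], [0.4743, -0.1952, 0.0232]]
0.022 [ 0.5042 -0.1428  0.2693] 0.5771413062924466
0.026 [ 0.5041 -0.1429  0.2693] 0.9456166873568463
0.03 [ 0.5039 -0.143   0.2693] 1.331499575729822
[ 0.4815766  -0.39556806  0.088     ]
```

View pics/w4c.png

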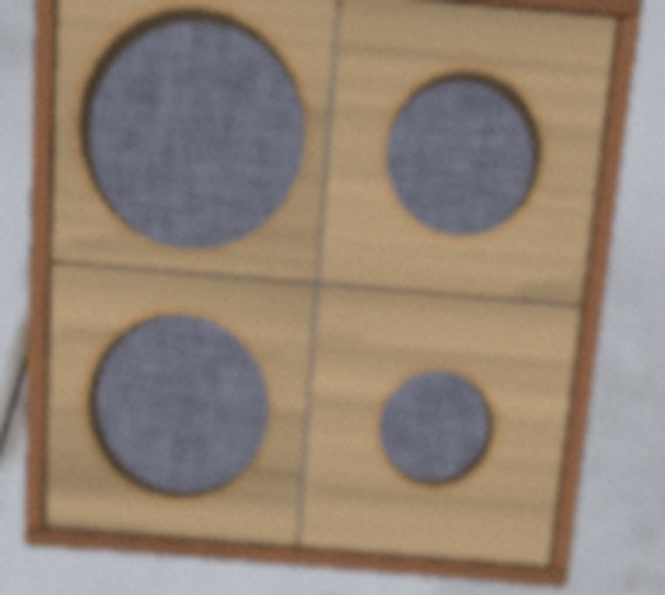

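```bash
cat >> h.py <<'E'
WELL=dict(stout=(.5337,-.0906),medium=(.5564,-.1725),broad=(.4518,-.1132),slim=(.4745,-.1952))
def place(n,th,zg,gap,corr=0.0):
    """corr: candle offset along tool x from TCP; zg: TCP height above candle foot"""
    t=np.radians(th);x,y=np.array(WELL[n])-corr*np.array([np.cos(t),np.sin(t)])
    move_ptp([x,y,.20],quat(th))
    movel([x,y,zg+.035],speed=.2)
    pause(.15);f0=read_ft_force()[2]
    movel([x,y,zg+.007],speed=.06)
    z=zg+.007
    while True:
        pause(.05);f=read_ft_force()
        print(round(z-zg,4),np.round(f-np.array([0,0,f0]),2))
        if f[2]-f0>3 or z-zg<-.003: break
        z-=.001; movel([x,y,z],speed=.03)
    save(f"pics/pl_{n}.png",read_camera("wrist"))
    move_gripper(gap)
    print("gap",read_finger_gap(),"t",read_time_s())
    movel([x,y,.18],speed=.2)
    save(f"pics/af_{n}.png",read_camera("wrist"))
E
python3 - <<'E'
from h import *
p=camera_params("wrist");x=read_eef_pos();print(proj(p,[x+[0,0,.024],x+[0,0,.034]]))
t=np.radians(20);u=np.array([np.cos(t),np.sin(t),0])
print([proj(p,[x+[0,0,.024]+.0305*u*k])[0] for k in(1,)])
place("stout",-29.5,.052,.080)
print(read_time_s())
E
```

```text
[[316.8824955  306.55161861]
 [316.69336155 326.32510451]]
[array([316.82582856, 215.46719723])]
0.007 [-3.27  1.69  9.79]
gap 0.07997574463152994 t 11.9833
12.7917
```

View pics/af_stout.png

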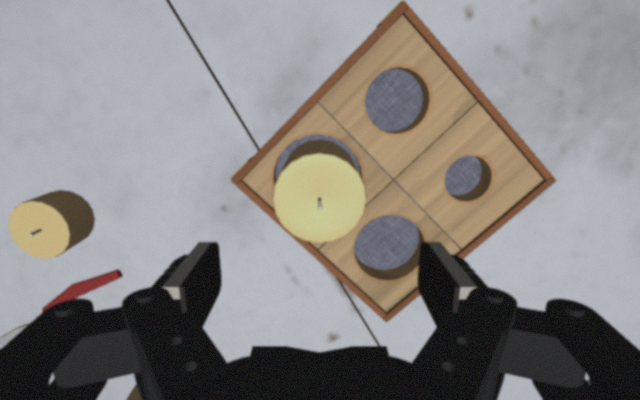

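```bash
python3 - <<'E'
from h import *
from scipy.optimize import least_squares
p=camera_params("wrist");im=cv2.imread("pics/af_stout.png")
hsv=cv2.cvtColor(im,cv2.COLOR_BGR2HSV)
b=(im[:,:,2].astype(int)-im[:,:,0]>50)&(im[:,:,2]>190)
m=np.zeros(b.shape,np.uint8);m[140:250,265:372]=b[140:250,265:372]*255
m=cv2.morphologyEx(m,cv2.MORPH_CLOSE,np.ones((9,9)))
c=max(cv2.findContours(m,0,1)[0],key=cv2.contourArea);c=cv2.convexHull(c)
e=cv2.fitEllipse(c);print(e)
P=c[:,0].astype(float)
a=np.linspace(0,6.283,72,endpoint=False)
# circle fit incl z: distance of boundary rays at z from centre = r
def f(v):
    X=np.array([onz(p,q,v[2])[:2] for q in P]);return (np.hypot(*(X-v[:2]).T)-.0305)*1000
r=least_squares(f,[.53,-.09,.08]);print(np.round(r.x,4),np.std(r.fun))
for z in(.078,.082,.085):
    X=onz(p,e[0],z);print(z,X[:2]-WELL["stout"])
cv2.imwrite("pics/afc.png",cv2.resize(im[100:260,240:400],None,fx=4,fy=4,interpolation=2))
E
```

```text
((319.1913146972656, 197.86582946777344), (86.41138458251953, 90.05471801757812), 92.18277740478516)
[ 0.5287 -0.0893  0.0699] 0.10787215065067253
0.078 [-0.00199451 -0.00041521]
0.082 [-0.00095868 -0.00099716]
0.085 [-0.00018181 -0.00143363]
```

View pics/afc.png

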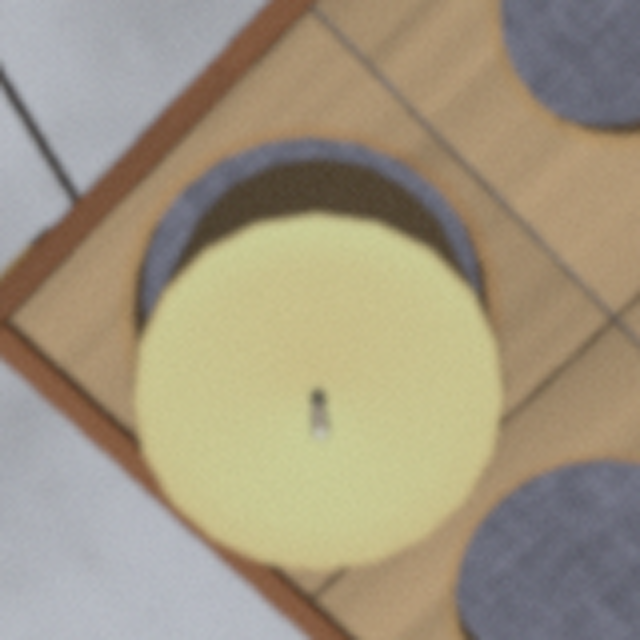

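View pics/pl_stout.png

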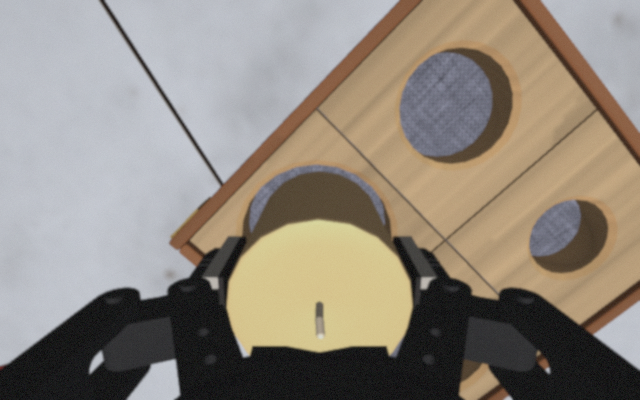

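```bash
sed -i 's/zg+.035/zg+.04/; s/zg+.007/zg+.012/g' h.py; cat >> h.py <<'E'
def pick(n,xy,th,zg,gap,pre=.085):
    xy=list(xy)
    move_ptp([*xy,.19],quat(th))
    move_gripper(pre)
    movel([*xy,zg],speed=.15)
    move_gripper(gap,35)
    print(n,"gap",read_finger_gap(),read_time_s(),np.round(read_ft_force(),2))
    movel([*xy,.2],speed=.2)
    save(f"pics/pk_{n}.png",read_camera("wrist"));print(read_finger_gap())
E
python3 - <<'E'
from h import *
d=read_camera("side");save("pics/side1.png",d,(260,140,360,220),7)
pick("broad",(.4405,.301),63,.053,.045)
E
```

```text
broad gap 0.04922655560430082 16.0417 [-0.8  -0.45  5.91]
0.0487700494280664
```

View pics/side1.png

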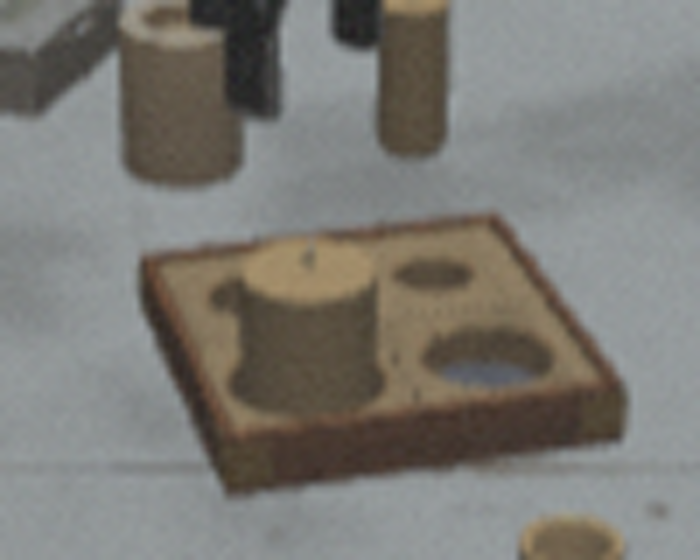

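View pics/pk_broad.png

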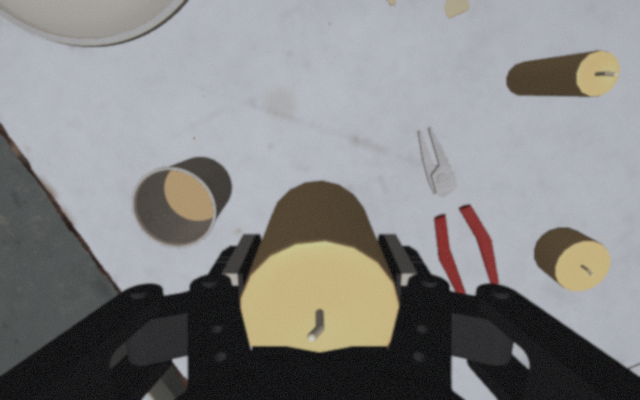

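```bash
python3 - <<'E'
from h import *
p=camera_params("wrist");x=read_eef_pos();t=np.radians(63);u=np.array([np.cos(t),np.sin(t),0])
print(proj(p,[x+[0,0,.029]+.025*u]))
place("broad",60.5,.053,.064)
E
```

```text
[[319.35080179 239.07317506]]
0.012 [0.1  0.03 0.44]
0.011 [ 1.11 -0.17 -0.27]
0.01 [ 1.01 -0.41 -0.63]
0.009 [-0.15 -0.17 -0.14]
0.008 [-0.33 -0.29  0.4 ]
0.007 [-1.21  0.17 -0.36]
0.006 [-3.    0.76  8.52]
gap 0.06396451796251462 t 22.1583
```

View pics/af_broad.png

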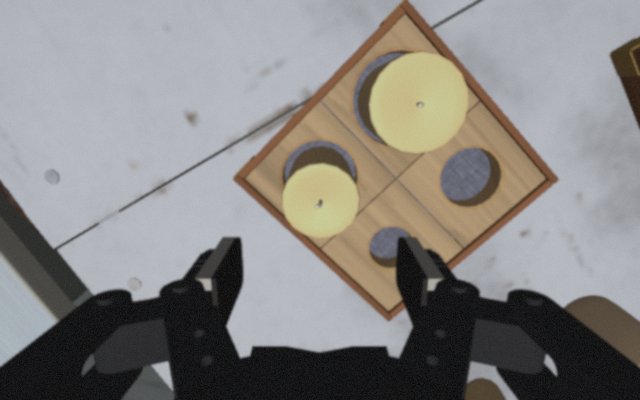

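Both are seated (stout top (419,103), broad (320,201)). Next is slim.

```bash
sed -i 's/zg+.012/zg+.010/g' h.py; python3 - <<'E'
from h import *
pick("slim",(.6268,.2908),63,.059,.024,.065)
p=camera_params("wrist");x=read_eef_pos();t=np.radians(63);u=np.array([np.cos(t),np.sin(t),0])
print(proj(p,[x+[0,0,.035]+.014*u]))
E
```

```text
slim gap 0.027310817570366335 26.25 [-1.17 -0.05  3.48]
0.0271650844499795
[[319.20622857 284.61110331]]
```

View pics/pk_slim.png

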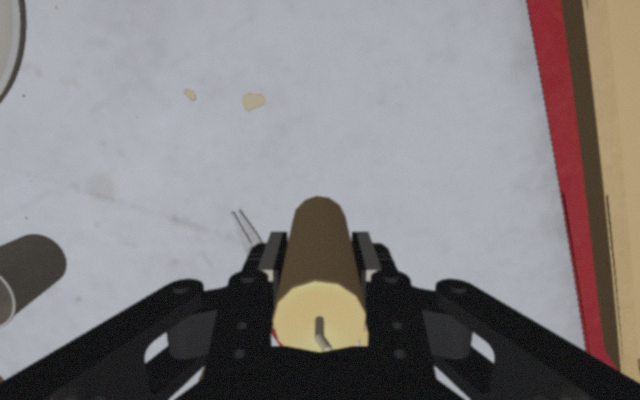

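```bash
python3 - <<'E'
from h import *
place("slim",-29.5,.059,.042)
E
```

```text
0.01 [ 0.27 -0.54  0.03]
0.009 [-0.17  0.59 -0.08]
0.008 [ 0.02 -0.04 -0.16]
0.007 [-0.22  0.37  2.43]
0.006 [-1.9   1.76  9.6 ]
gap 0.04211169364601038 t 32.0583
```

View pics/af_slim.png

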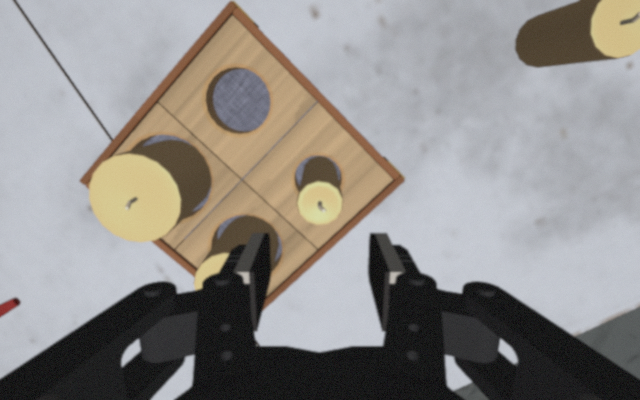

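```bash
python3 - <<'E'
from h import *
pick("medium",(.4812,-.3962),45,.055,.035,.072)
E
```

```text
medium gap 0.03817173096181635 36.0333 [-1.14  1.51  5.69]
0.03802082420000999
```

View pics/pk_medium.png

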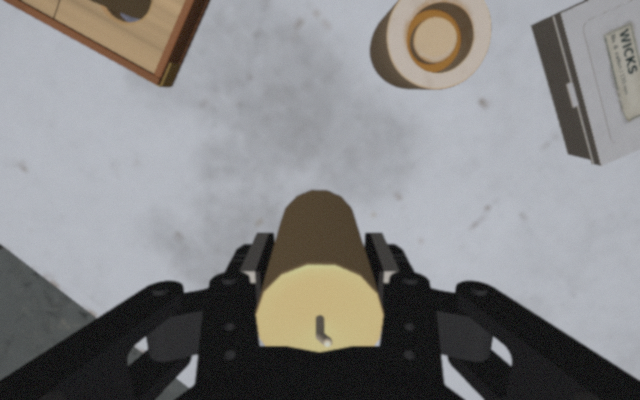

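```bash
python3 - <<'E'
from h import *
place("medium",60.5,.055,.053)
t=np.radians(20);m=np.array([.504,-.143])-.085*np.array([np.cos(t),np.sin(t)])
move_ptp([*m,.32],quat(20))
save("pics/fin_w.png",read_camera("wrist"))
save("pics/fin_side.png",read_camera("side"),(240,120,370,250),4.5)
save("pics/fin_scene.png",read_camera("scene"),(190,130,450,300),3)
s=camera_params("scene")
print(read_time_s())
for n,c in [("short",(.02)),("sunk",.044)]:
    print(n,[(np.round(onz(s,r["at"],c),3),round(r["confidence"],2)) for r in tip_of("scene",n+"_mid")])
E
```

```text
0.01 [ 0.78 -0.49  0.4 ]
0.009 [ 0.18 -0.09 -1.15]
0.008 [-0.16  0.07 -0.05]
0.007 [-0.36  0.67  1.53]
0.006 [-2.77  1.1   6.82]
gap 0.05299443700642432 t 40.9583
42.825
short [(array([0.598, 0.114, 0.02 ]), 0.48), (array([0.451, 0.155, 0.02 ]), 0.26)]
sunk [(array([0.435, 0.143, 0.044]), 0.6)]
```

View pics/fin_w.png

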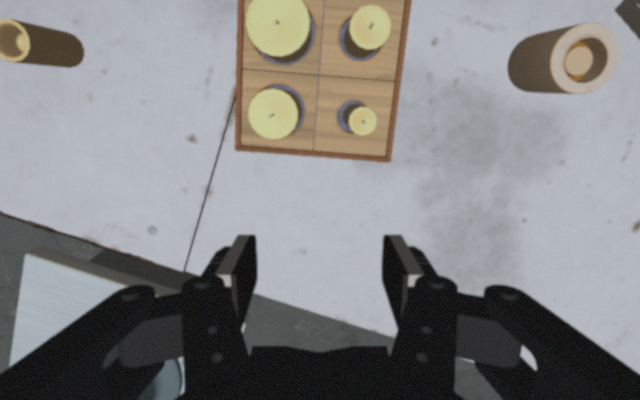

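View pics/fin_side.png

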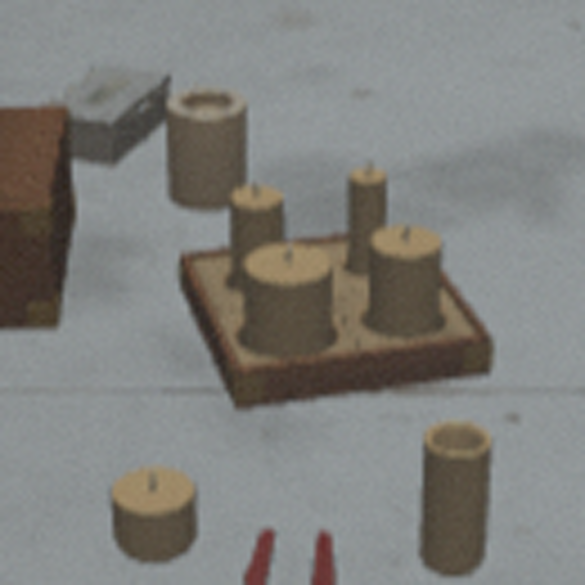

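View pics/fin_scene.png

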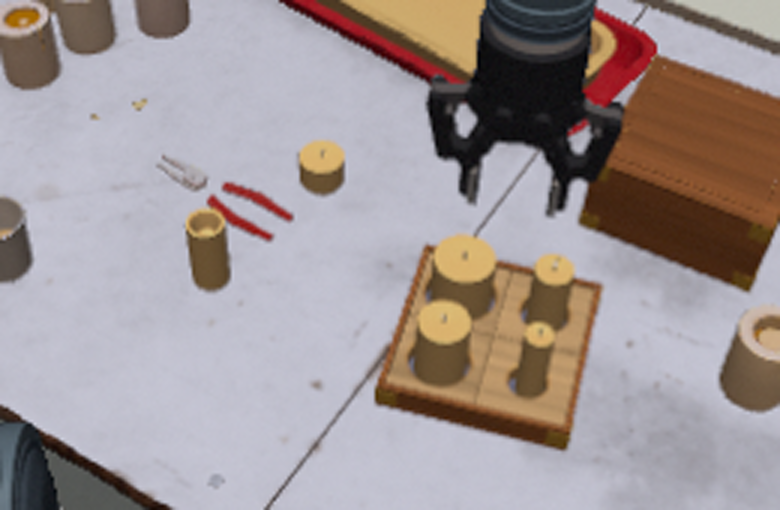

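All four candles stand upright in their own collars, the miscast ones haven't moved, and the gripper is clear. Handing in.

```bash
python3 - <<'E'
from h import *
sign_off();print(read_time_s())
E
```

```text
the job is handed in; nothing more can be done
the job is handed in; nothing more can be done
```

I packed the four sound candles into the collars bored for them and handed the job in at about 43 s on the robot's clock. I released each candle only after it touched down. No verdict was reported.

- **Candles in the box:** the last wrist, side and scene pictures show all four upright in their collars with the gripper clear. I judged this by eye and took no final measurement of tilt or position.
- **Floor height:** broad, slim and medium all touched down about 6 mm above the table. That fits a box floor of about 6 mm, but the camera fit of the collars had suggested only about 2 mm. I went with the touch readings.
- **Stout candle:** it already showed 10 N at my first force check, 7 mm above the table. The later side view showed it sitting properly in its collar.
- **Miscast candles:** neither was touched. The scene camera puts sunk within about 2 mm of its first position. For short, the reading moved by under 10 mm, but that detection had low confidence.

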